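Pack and wedge a stereoscope septum against its eyepiece frame

TASK

Clamp the septum for gluing: slide the ebony septum along its groove until it butts against the brass eyepiece frame, then stand beech slips from the rack in the gap behind it, one against the other, until only the wedge has room. Push the wedge, thin end down, between the last slip and the sloping stop until the stack is tight, without forcing it, and finish while still holding the wedge firmly down. Leave spare slips in the rack and do not disturb the other things.

Things in the scene. Friction and masses are not known exactly. Their poses are not given: they have to be found in the camera images.
- jig: clamping board, fixed: plywood 170 (x) x 240 (y) x 18 mm thick. Origin: centre of its underside. The stack stands on its top along y at x = 0, from fence and brass frame (-y) to the sloping stop (+y). Fence 150 wide, 64 tall above the board, y -115 to -90 mm. Two rails 14 wide, 25 tall above the board, y -75 to -20 mm, leave a 10 mm groove at x = 0
- frame: gilt brass eyepiece frame, plate 150 wide x 70 tall x 5 mm with two 37 mm lens openings, fixed upright on the fence. Origin: lower edge, middle, of its face towards the septum, at the board's top; axes as the board
- frame_face (a point): middle of the frame's face between the openings, 35 mm above the board's top: the septum's nose must butt here. Axes as the board; +y points out of the face
- stop: wooden stop fixed on the board, 44 wide (x) x 60 tall x 48 mm deep (y), its place along the board's y differs each time. Origin: middle of the foot of its sloping face, at the board's top; axes as the board. The face looks to -y and leans back 1 in 4: at height h it lies h/4 farther to +y, 15 mm at the top edge
- septum: ebony septum, loose upright plate 8 (x) x 100 (y) x 70 mm tall, stands on the board in the groove (1 mm play each side), drawn back from the frame, slides freely along y. Origin: centre of its underside; ends 50 mm to either side in y. About 70 g
- septum_nose (a point): middle of the septum's end that faces the frame (50 mm to -y of its origin, 35 mm up)
- rack: fixed rack of dark wood, 70 (x) x 140 (y) mm, 10 mm base, ribs 44 wide (x) up to 34 mm above the table. Holds upright three slips (y -55, -31, -7 mm) and the wedge (y +34, thin end down, slope to +y), all standing on the base, 10 mm above the table, middle of their width near x = 0; lift straight up. Origin: centre of its underside
- wedge: loose beech wedge, 60 wide (x) x 85 mm tall, thin end down. Origin: centre of the thin end, 12 mm thick (y -6 to +6). Face y = -6 is plumb (goes against the last slip); the other slopes 1 in 4 like the stop's, from y +6 to y +27 at the top (goes against the stop). Alone too thin for the gap. About 90 g
- slip0: loose beech packing slip, upright: 8 thick (y) x 50 wide (x) x 70 mm tall, sides straight up to 60 mm, top corners rounded. Origin: centre of its underside. About 25 g. With the septum home the gap is 13 to 27 mm wide at the board and takes 1 or 2 slips: 3 to 11 mm left at the board suits the wedge, which jams 4 to 36 mm above the board
- slip1: another packing slip, the same as slip0. All slips have one width: a finger pad wider than 8 mm, closed centrally on a slip's sides, also bears on the slip standing next to it in the gap
- slip2: another packing slip, the same as slip0. All slips have one width: a finger pad wider than 8 mm, closed centrally on a slip's sides, also bears on the slip standing next to it in the gap
- lens_a: bystander: plano-convex clear glass lens, 37 diameter, 9 thick, lying flat side down beside the rack. Origin: centre of its underside (sizes in mm)
- lens_b: bystander: the other lens of the pair, the same (sizes in mm)
- scraper: bystander: steel scraper with ebony handle, 175 long, 18 thick, lying beside the rack. Origin: under the ferrule, between handle and blade (sizes in mm)
- glue_jar: bystander: amber glass jar with steel lid, 52 diameter, 62 tall. Origin: centre of its underside (sizes in mm)
- brush: bystander: small glue brush lying on the table. Origin: its underside (sizes in mm)
- turnscrew: bystander: screwdriver with bone handle lying on the table. Origin: its underside (sizes in mm)
- card_stack: bystander: stack of stereo cards, 88 x 178 x 25. Origin: centre of its underside (sizes in mm)
Not all that is in view belongs to the job. Leave any green or red look-alike of the slip2 alone. Leave any green look-alike of the slip1 alone.

How it is judged:
By the outcome, as a careful person would: the job done as asked, in the order asked, and still so for the second after the job is handed in, while the arm keeps its last pose, push and grip.
It also fails if it takes over 72 s, if anything falls off the work surface, if the arm or the gripper's body presses on something with over 40 N, if the wrist force passes 120 N, or if a joint passes its speed limit or range.

ROBOT

A 6-joint arm with a two-finger parallel gripper is mounted at the origin on the work surface. World frame = base frame: x ahead of the robot, y to its left, z up, the work surface at z = 0. Lengths are in m, angles in degrees, forces in N, time in s.
With the tool pointing down it reaches from about 0.35 to 0.875 m from the base axis. Payload 4.2 kg.
Tool frame: the origin (TCP) lies where the fingers leave the gripper's body, on its centre line; the fingertips stand 70 mm ahead of it and the grasp point (between the pads) lies 51 mm ahead of it; z points along the fingers, y is the direction in which the jaws open and shut (so a half turn about z gives the same grasp; the last joint's range is limited). The gripper opens to 87 mm and grips with 3 to 60 N. Pads are 19 mm wide; open, the fingers measure 117 mm over their backs; the gripper's body (75 mm by 190 mm) begins 51 mm behind the grasp point.
Start: joints at [-51.646, 22.042, 0.453, 0, -68.411, -14.817], TCP at [0.25, -0.573, 0.292] pointing down, gripper open.
Joint ranges: [-179.83, 179.83], [-69.29, 118.12], [-61.27, 80.66], [-181.25, 117.63], [-171.15, -9.14], [-177.46, 177.46]. Speed limits (degrees/s): [159.86, 159.86, 180, 180, 180, 180].

INTERFACE

Orientations are given as a 3x3 rotation matrix whose columns are the frame's x, y, z axes.
In Python, from station import sense, capture, camera_model, finish_job gives the robot as it stands.
- The arm moves only by the shell command python3 -m inch 'ROWS'. ROWS is JSON, a list of rows, each an object with "hand": the closure, from 0 (fully open) to 1 (shut); "slide": the shift along the world's x, y, z in cm, a list of three; "yaw": the turn about the world's z in rad. A call has 1 to 10 rows; each row is the pose to reach, as a shift and turn from the pose commanded when the call began; what a row does not reach only later rows make up. A row lasts 1/8 s, in which the tool goes at most 62.5 mm and 10.7 degrees, less where a joint would pass 70% of its speed; a pose out of reach is approached as far as the arm can. A call with a gripper value outside its range is refused whole. The fingers move at their own pace and stop on an object; the grip force is fixed at half the most. Time passes only in rows, so rows that repeat a pose let the fingers close. It gives the time, the measured TCP pose, the force and the opening at its end, in the units of the state.
- sense(): the state, without advancing time (a new reading comes with each control period).
- capture(name): name is "scene" or "top" or "wrist"; returns the picture (480x640x3 uint8, blue, green, red); there is no depth.
- camera_model(name): a dict with "mtx" (3x3 intrinsics, pixels), "xyz" and "orientation" of the camera in the world; the wrist camera has in their place "tool_from_camera" (4x4, takes a point from camera to tool coordinates, whose origin is the TCP and whose axes are the flange's). Camera axes: x right, y up, looking along -z (the intrinsics and any distortion apply to the point x, -y, -z); pixel columns grow to the right and rows downward; lengths in m; the calibration is good to about 2 mm. A picture is of the moment at which its call begins: read the wrist's pose just before it. camera_model takes no time and is no camera call.
- finish_job(): hands the job in, once; it reports no verdict.
The state is a dict: "time_s": time; "joints": joint angles; "joint_velocities": joint speeds; "effort": joint torques, N m; "tcp_pos": TCP position; "ee_rot": TCP orientation; "wrist_force": force on the tool from outside, world axes, zero at the start; "moment": the same for the moment, N m; "gripper_width": opening from 0.0 (shut) to 1.0 (fully open).
Only numpy, scipy, OpenCV 4.12 (cv2) and the standard library are available. Lean on these libraries where they do the work, as an engineer would, in place of code of your own. Each camera call takes 0.05 s, during which the arm holds its last target. There are 200 camera calls.

## Working session

There is one attempt and no reset: what is moved stays moved. The work goes in short steps, Python scripts to look and compute and a shell command to move; the robot and the scene stay as the last step left them, time stands still between calls to the robot, and variables do not carry over. Pictures are saved under pics/ and viewed, about 8 in all and at most 12, crops included, and the job is handed in when it is done.

```bash
ls; mkdir -p pics; cat > h.py <<'E'
import numpy as np, cv2
from station import sense, capture, camera_model
def cam(name):
    m=camera_model(name); K=np.array(m["mtx"])
    if name=="wrist":
        s=sense(); T=np.eye(4); T[:3,:3]=s["ee_rot"]; T[:3,3]=s["tcp_pos"]; T=T@np.array(m["tool_from_camera"]); return K,T[:3,:3],T[:3,3],m
    return K,np.array(m["orientation"]),np.array(m["xyz"]),m
def ray(c,u,v):
    K,R,t,m=c; d=np.linalg.inv(K)@[u,v,1]; return R@(d*[1,-1,-1])
def onz(c,u,v,z):
    d=ray(c,u,v); t=c[2]; return t+d*(z-t[2])/d[2]
def proj(c,p):
    K,R,t,m=c; q=R.T@(np.array(p)-t)*[1,-1,-1]; q=K@q; return q[:2]/q[2]
E
python3 - <<'E'
from h import *
for n in("top","scene"):
    cv2.imwrite(f"pics/{n}0.png",capture(n)); m=camera_model(n); print({k:(np.round(v,3).tolist() if k!='name' else v) for k,v in m.items() if not isinstance(v,str)})
s=sense(); print(s)
print(camera_model("wrist"))
E
```

```text
pics
{'mtx': [[447.051, 0.0, 318.498], [0.0, 447.051, 231.656], [0.0, 0.0, 1.0]], 'xyz': [0.462, -0.057, 1.147], 'orientation': [[0.025, 0.989, -0.144], [-1.0, 0.026, 0.002], [0.006, 0.144, 0.99]]}
{'mtx': [[581.884, 0.0, 324.112], [0.0, 581.884, 246.97], [0.0, 0.0, 1.0]], 'xyz': [1.536, -0.702, 0.744], 'orientation': [[0.571, -0.417, 0.707], [0.821, 0.28, -0.498], [0.01, 0.865, 0.502]]}
{'time_s': 0.1, 'joints': array([-5.16455493e+01,  2.20868067e+01,  3.87182521e-01, -2.39927953e-02,
       -6.84104423e+01, -1.48190719e+01]), 'joint_velocities': array([ 0.03174151, -0.06591115,  0.2194461 ,  0.11051629,  0.08485521,
       -0.04757441]), 'effort': array([-3.17901686e-04, -3.91689849e+01,  1.87935609e+01,  4.23188522e+00,
        1.34853183e-02, -7.39437814e-05]), 'tcp_pos': array([ 0.24945562, -0.57262464,  0.29126462]), 'ee_rot': array([[-9.16875297e-01, -3.99172775e-01, -8.86680182e-04],
       [-3.99173743e-01,  9.16873638e-01,  1.74803413e-03],
       [ 1.15206049e-04,  1.95666876e-03, -9.99998079e-01]]), 'wrist_force': array([-0.15941605,  0.11001483,  0.25309291]), 'moment': array([ 0.04045783,  0.07063665, -0.03784738]), 'gripper_width': 1.000361696491833}
{'mtx': array([[360.71653336,   0.        , 322.21744459],
       [  0.        , 360.71653336, 244.56199073],
       [  0.        ,   0.        ,   1.        ]]), 'tool_from_camera': array([[-1.40067423e-04,  9.52571775e-01,  3.04313974e-01,
         8.35573716e-02],
       [ 9.99999990e-01,  1.33830796e-04,  4.13519730e-05,
         8.90432541e-04],
       [-1.33585892e-06,  3.04313976e-01, -9.52571784e-01,
        -9.20050476e-02],
       [ 0.00000000e+00,  0.00000000e+00,  0.00000000e+00,
         1.00000000e+00]])}
```

View pics/top0.png

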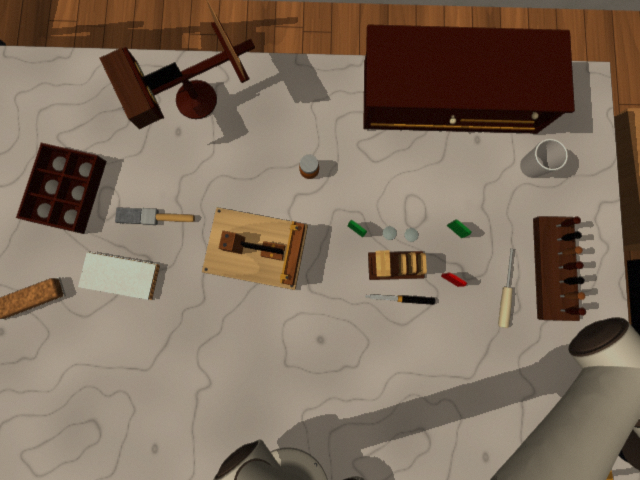

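View pics/scene0.png

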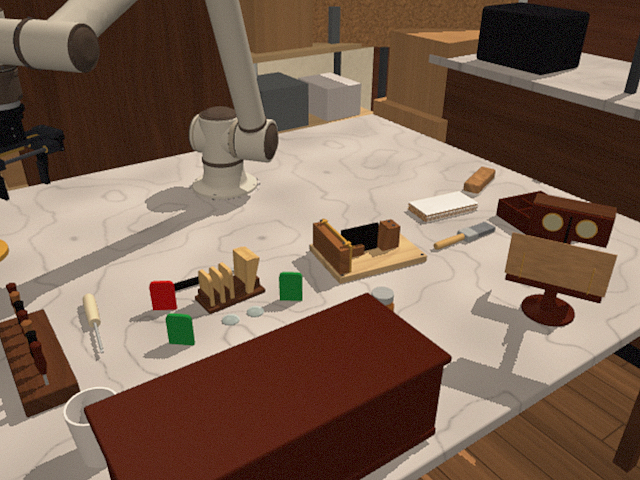

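```bash
python3 - <<'E'
from h import *
im=cv2.imread("pics/top0.png"); c=cam("top")
a=cv2.resize(im[195:300,195:315],None,fx=6,fy=6,interpolation=cv2.INTER_CUBIC)[:, :]
b=cv2.resize(im[215:310,345:470],None,fx=6,fy=6,interpolation=cv2.INTER_CUBIC)
w=max(a.shape[1],b.shape[1]); f=lambda x:cv2.copyMakeBorder(x,0,0,0,w-x.shape[1],0)
o=np.vstack([f(a),f(b)]); o=cv2.resize(o,None,fx=.5,fy=.5,interpolation=cv2.INTER_AREA); print(o.shape)
cv2.imwrite("pics/c1.png",o)
for n,u,v,z in [("jig corner TL",217,208,.018),("BL",206,269,.018),("TR?",305,222,.018),("BRr",297,289,.018),("rack",398,264,.01),("wedge",382,264,.095),("slip",413,264,.08)]: print(n,onz(c,u,v,z).round(3))
E
```

```text
(600, 375, 3)
jig corner TL [0.681 0.202 0.018]
BL [0.524 0.221 0.018]
TR? [ 0.651 -0.025  0.018]
BRr [ 0.48  -0.01   0.018]
rack [ 0.55  -0.264  0.01 ]
wedge [ 0.542 -0.211  0.095]
slip [ 0.545 -0.287  0.08 ]
```

View pics/c1.png

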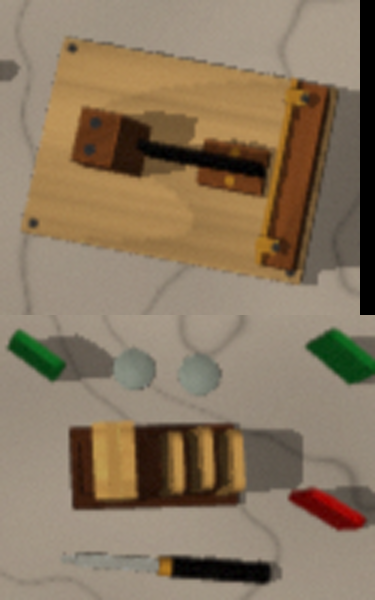

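```bash
python3 - <<'E'
from h import *
c=cam("top")
J=np.array([onz(c,195+x/3,195+y/3,.018)[:2] for x,y in [(66,37),(22,232),(300,283),(337,88)]])
R=np.array([onz(c,345+x/3,215+(y-315)/3,.01)[:2] for x,y in [(70,427),(72,508),(240,503),(240,423)]])
for n,P,(lx,ly) in(("jig",J,(.17,.24)),("rack",R,(.07,.14))):
    L=np.array([(lx,ly),(-lx,ly),(-lx,-ly),(lx,-ly)])/2
    M,_=cv2.estimateAffinePartial2D(L,P); 
    print(n,P.round(3).tolist(),"ctr",P.mean(0).round(4),"yaw",np.degrees(np.arctan2(M[1,0],M[0,0])),"scale",np.hypot(M[0,0],M[1,0]))
E
```

```text
jig [[0.683, 0.202], [0.516, 0.23], [0.479, -0.005], [0.645, -0.031]] ctr [0.5805 0.0991] yaw -9.075270934734514 scale 0.9880108423865831
rack [[0.578, -0.188], [0.509, -0.191], [0.517, -0.333], [0.585, -0.333]] ctr [ 0.5471 -0.2614] yaw 2.5577555383927186 scale 1.0159082200591982
```

```bash
T='{"hand":0,"slide":[17,34,0],"yaw":0.5}'; python3 -m inch '[{"hand":0,"slide":[2.5,5.5,0],"yaw":0.1},{"hand":0,"slide":[5,11,0],"yaw":0.2},{"hand":0,"slide":[8,16,0],"yaw":0.3},{"hand":0,"slide":[10.5,21.5,0],"yaw":0.4},{"hand":0,"slide":[13,27,0],"yaw":0.5},{"hand":0,"slide":[16,32,0],"yaw":0.6},{"hand":0,"slide":[18.5,37.5,0],"yaw":0.7},{"hand":0,"slide":[21,43,0],"yaw":0.8},{"hand":0,"slide":[24,48,0],"yaw":0.9},{"hand":0,"slide":[26.5,53,0],"yaw":1.0}]'
python3 -m inch '[{"hand":0,"slide":[3,5.5,0],"yaw":0},{"hand":0,"slide":[5,10,0],"yaw":0},{"hand":0,"slide":[6.5,14,0],"yaw":0},{"hand":0,"slide":[6.5,14,0],"yaw":0}]'
python3 - <<'E'
from h import *
s=sense(); print(s["tcp_pos"],s["ee_rot"].round(3).tolist(),s["wrist_force"])
c=cam("wrist"); im=capture("wrist"); cv2.imwrite("pics/w1.png",im)
E
```

```text
time_s: 1.35
tcp_pos: [0.5151, -0.041, 0.2921]
ee_rot: [[-0.156, -0.988, -0.0], [-0.988, 0.156, -0.0], [0.0, 0.0, -1.0]]
wrist_force: [0.8, -0.6, -0.1]
gripper_width: 0.999
time_s: 1.85
tcp_pos: [0.5801, 0.0995, 0.2911]
ee_rot: [[-0.156, -0.988, -0.001], [-0.988, 0.156, -0.0], [0.001, 0.001, -1.0]]
wrist_force: [0.2, -0.6, -0.8]
gripper_width: 1.003
[0.5801173  0.09950284 0.29105105] [[-0.156, -0.988, -0.001], [-0.988, 0.156, -0.0], [0.001, 0.001, -1.0]] [ 0.21978321 -0.57286893 -0.79308978]
```

View pics/w1.png

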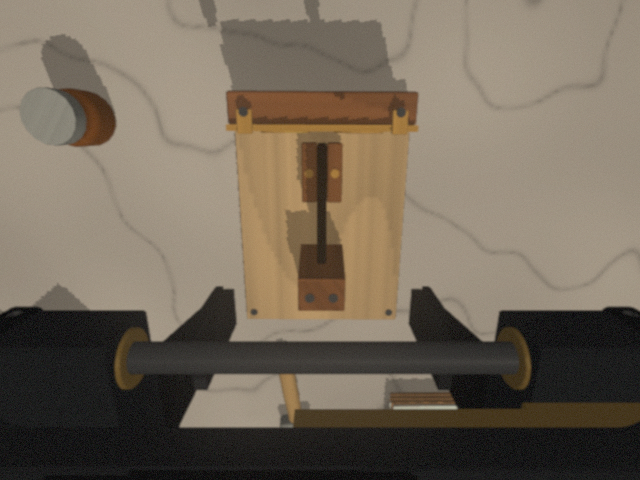

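```bash
python3 - <<'E'
from h import *
c=cam("wrist"); im=cv2.imread("pics/w1.png").astype(int)
P=lambda u,v,z:onz(c,u,v,z)[:2]
a=P(246,320,.018);b=P(396,320,.018); print("board +y corners",a.round(4),b.round(4),np.linalg.norm(a-b))
ex=(a-b)/np.linalg.norm(a-b); print("exdir?",ex)
f1=P(227,131,.088);f2=P(417,131,.088); print("frame face top ends",f1.round(4),f2.round(4),np.linalg.norm(f1-f2))
e=(f1-f2)/np.linalg.norm(f1-f2); yaw=np.degrees(np.arctan2(e[1],e[0])); print("yaw",yaw, np.degrees(np.arctan2(ex[1],ex[0])))
ey=np.array([-e[1],e[0]]); 
mid=(f1+f2)/2; org=mid+ey*.085; print("jig org from frame",org, "from board edge",(a+b)/2-ey*.12)
L=lambda p:(((p-org)@e*1e3).round(1),((p-org)@ey*1e3).round(1))
for n,u,v,z in [("sept nose",322,144,.088),("sept back",322,264,.088),("foot L",300,245,.018),("foot R",344,245,.018),("edge L",298,280,.078),("edge R",345,280,.078)]: print(n,P(u,v,z).round(4),L(P(u,v,z)))
print("col 307",[(r,im[r,308].tolist()) for r in list(range(238,252,1))+list(range(276,284))])
print("col 322",[(r,im[r,322].tolist()) for r in list(range(122,150,2))+list(range(258,268))])
E
```

```text
board +y corners [0.6842 0.2063] [0.5156 0.2333] 0.17076926102004122
exdir? [ 0.98739439 -0.15827924]
frame face top ends [0.6397 0.0054] [0.4931 0.0288] 0.14836970918117726
yaw -9.070182489851451 -9.107031473931556
jig org from frame [0.57980515 0.10103311] from board edge [0.58099552 0.10129704]
sept nose [0.568  0.0268] (np.float64(0.0), np.float64(-75.2))
sept back [0.5839 0.1266] (np.float64(0.0), np.float64(25.9))
foot L [0.6078 0.1278] (np.float64(23.4), np.float64(30.8))
foot R [0.5616 0.1352] (np.float64(-23.4), np.float64(30.8))
edge L [0.6087 0.1423] (np.float64(22.0), np.float64(45.3))
edge R [0.5662 0.1491] (np.float64(-21.0), np.float64(45.3))
col 307 [(238, [75, 105, 127]), (239, [76, 105, 128]), (240, [71, 102, 124]), (241, [74, 102, 126]), (242, [72, 104, 127]), (243, [66, 95, 114]), (244, [51, 71, 91]), (245, [32, 51, 71]), (246, [34, 52, 68]), (247, [26, 48, 65]), (248, [34, 47, 69]), (249, [39, 53, 72]), (250, [31, 49, 72]), (251, [39, 56, 71]), (276, [37, 52, 71]), (277, [34, 49, 70]), (278, [47, 63, 88]), (279, [48, 72, 106]), (280, [49, 76, 113]), (281, [51, 79, 115]), (282, [47, 75, 111]), (283, [49, 73, 112])]
col 322 [(122, [38, 59, 84]), (124, [45, 84, 116]), (126, [61, 124, 163]), (128, [64, 121, 162]), (130, [61, 115, 153]), (132, [63, 97, 123]), (134, [72, 101, 122]), (136, [72, 101, 122]), (138, [66, 95, 119]), (140, [68, 96, 119]), (142, [55, 79, 98]), (144, [24, 29, 44]), (146, [27, 37, 48]), (148, [29, 38, 47]), (258, [22, 38, 45]), (259, [31, 41, 49]), (260, [25, 38, 43]), (261, [26, 36, 45]), (262, [30, 40, 48]), (263, [33, 44, 58]), (264, [33, 47, 67]), (265, [29, 50, 71]), (266, [32, 49, 73]), (267, [37, 53, 76])]
```

```bash
python3 -m inch '[{"hand":0,"slide":[0.1,0.7,-5],"yaw":0},{"hand":0,"slide":[0.1,0.7,-11],"yaw":0},{"hand":0,"slide":[0.1,0.7,-15.5],"yaw":0},{"hand":0,"slide":[0.1,0.7,-18.6],"yaw":0},{"hand":0.8,"slide":[0.1,0.7,-18.6],"yaw":0},{"hand":0.8,"slide":[0.1,0.7,-18.6],"yaw":0},{"hand":0.8,"slide":[0.1,0.7,-18.6],"yaw":0}]'
python3 -m inch '[{"hand":1,"slide":[0,0,0],"yaw":0},{"hand":1,"slide":[0,0,0],"yaw":0},{"hand":1,"slide":[0,0,0],"yaw":0},{"hand":1,"slide":[0,0,0],"yaw":0}]'
```

```text
time_s: 2.78
tcp_pos: [0.5815, 0.1041, 0.1083]
ee_rot: [[-0.159, -0.987, 0.003], [-0.987, 0.159, 0.001], [-0.002, -0.003, -1.0]]
wrist_force: [0.1, 0.3, 0.3]
gripper_width: 0.745
time_s: 3.28
tcp_pos: [0.5806, 0.1041, 0.1062]
ee_rot: [[-0.159, -0.987, -0.0], [-0.987, 0.159, -0.0], [0.0, 0.0, -1.0]]
wrist_force: [0.9, -0.2, -1.0]
gripper_width: 0.287
```

```bash
python3 -m inch '[{"hand":1,"slide":[0,0,0],"yaw":0},{"hand":1,"slide":[0,0,0],"yaw":0},{"hand":1,"slide":[0,0,0],"yaw":0},{"hand":1,"slide":[0,0,0],"yaw":0},{"hand":1,"slide":[0,0,0],"yaw":0}]'
```

```text
time_s: 3.9
tcp_pos: [0.5806, 0.104, 0.1062]
ee_rot: [[-0.159, -0.987, -0.0], [-0.987, 0.159, -0.0], [0.0, 0.0, -1.0]]
wrist_force: [0.3, 1.2, -0.5]
gripper_width: 0.092
```

```bash
python3 -m inch '[{"hand":1,"slide":[-0.06,-0.4,0],"yaw":0},{"hand":1,"slide":[-0.13,-0.8,0],"yaw":0},{"hand":1,"slide":[-0.13,-0.8,0],"yaw":0}]';python3 -m inch '[{"hand":1,"slide":[-0.016,-0.1,0],"yaw":0},{"hand":1,"slide":[-0.016,-0.1,0],"yaw":0}]';python3 -m inch '[{"hand":1,"slide":[-0.016,-0.1,0],"yaw":0},{"hand":1,"slide":[-0.016,-0.1,0],"yaw":0}]'
```

```text
time_s: 4.28
tcp_pos: [0.5791, 0.0955, 0.1062]
ee_rot: [[-0.16, -0.987, -0.0], [-0.987, 0.16, -0.0], [0.0, 0.0, -1.0]]
wrist_force: [-1.2, 0.2, -1.3]
gripper_width: 0.089
time_s: 4.53
tcp_pos: [0.579, 0.0949, 0.1062]
ee_rot: [[-0.159, -0.987, -0.0], [-0.987, 0.159, -0.0], [0.0, 0.0, -1.0]]
wrist_force: [0.4, -0.6, -0.3]
gripper_width: 0.091
time_s: 4.78
tcp_pos: [0.5789, 0.094, 0.1062]
ee_rot: [[-0.159, -0.987, -0.0], [-0.987, 0.159, -0.0], [0.0, 0.0, -1.0]]
wrist_force: [0.5, 0.1, -1.1]
gripper_width: 0.089
```

```bash
for i in 1 2 3; do python3 -m inch '[{"hand":1,"slide":[-0.016,-0.1,0],"yaw":0},{"hand":1,"slide":[-0.016,-0.1,0],"yaw":0}]' | grep -E "pos|force"; done
```

```text
tcp_pos: [0.579, 0.0935, 0.1063]
wrist_force: [0.2, 2.3, -1.5]
tcp_pos: [0.5791, 0.0934, 0.1064]
wrist_force: [-0.0, 7.9, -0.9]
tcp_pos: [0.5792, 0.0933, 0.1065]
wrist_force: [-1.1, 9.3, -1.1]
```

```bash
python3 -m inch '[{"hand":0,"slide":[0,0,0],"yaw":0},{"hand":0,"slide":[0,0,0],"yaw":0},{"hand":0,"slide":[0,0,6],"yaw":0},{"hand":0,"slide":[0,0,12],"yaw":0},{"hand":0,"slide":[0,-4,16],"yaw":0.1},{"hand":0,"slide":[-1,-10,18.5],"yaw":0.2},{"hand":0,"slide":[-1.5,-16,18.5],"yaw":0.2},{"hand":0,"slide":[-2,-22,18.5],"yaw":0.2},{"hand":0,"slide":[-2.5,-28,18.5],"yaw":0.2},{"hand":0,"slide":[-3,-33.5,18.5],"yaw":0.2}]'
python3 -m inch '[{"hand":0,"slide":[0,0,0],"yaw":0},{"hand":0,"slide":[0,0,0],"yaw":0}]'
python3 - <<'E'
from h import *
s=sense(); print(s["tcp_pos"],s["ee_rot"].round(3).tolist(),s["wrist_force"])
im=capture("wrist"); cv2.imwrite("pics/w2.png",im)
E
```

```text
time_s: 6.78
tcp_pos: [0.547, -0.2467, 0.2913]
ee_rot: [[0.039, -0.999, -0.002], [-0.999, -0.039, -0.001], [0.001, 0.002, -1.0]]
wrist_force: [1.1, -0.1, 0.2]
gripper_width: 0.994
time_s: 7.02
tcp_pos: [0.5477, -0.2445, 0.291]
ee_rot: [[0.039, -0.999, -0.002], [-0.999, -0.039, 0.0], [-0.0, 0.002, -1.0]]
wrist_force: [0.1, 0.3, -0.5]
gripper_width: 0.999
[ 0.54771254 -0.24446013  0.2909615 ] [[0.039, -0.999, -0.002], [-0.999, -0.039, 0.0], [-0.0, 0.002, -1.0]] [ 0.14073636  0.34764376 -0.46971039]
```

View pics/w2.png

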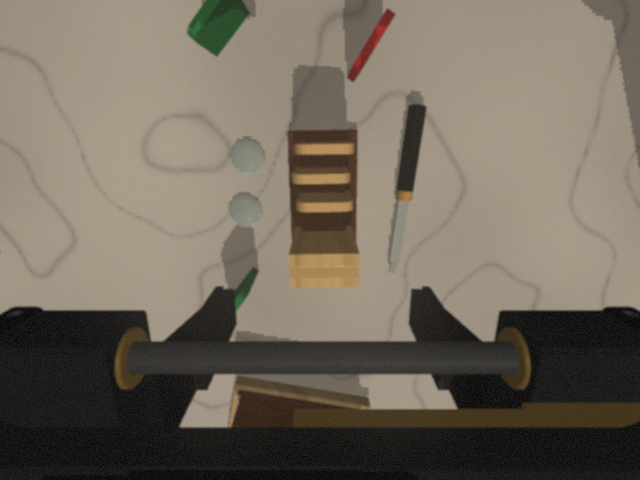

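```bash
python3 - <<'E'
from h import *
c=cam("wrist"); im=cv2.imread("pics/w2.png"); hsv=cv2.cvtColor(im,cv2.COLOR_BGR2HSV)
m=cv2.inRange(hsv,(10,60,110),(30,200,255)); m[:120]=0; m[300:]=0; m[:,:280]=0; m[:,365:]=0
n,l,s,ct=cv2.connectedComponentsWithStats(m)
for i in range(1,n):
    if s[i,4]<60: continue
    r=cv2.minAreaRect(np.argwhere(l==i)[:,::-1].astype(np.float32)); z=.08 if s[i,1]<215 else .095
    A=onz(c,s[i,0],ct[i][1],z);B=onz(c,s[i,0]+s[i,2],ct[i][1],z)
    print(s[i].tolist(),np.round(r[2],1),onz(c,*r[0],z).round(4),"width",np.linalg.norm(A-B).round(4), "ytop,bot",onz(c,324,s[i,1],z)[1].round(4),onz(c,324,s[i,1]+s[i,3],z)[1].round(4))
# rack corners
Q=[(289,130),(356,130),(290,247),(358,247)]
for q in Q[:2]: print(q,onz(c,*q,.034).round(4),onz(c,*q,.01).round(4))
E
```

```text
[295, 143, 59, 12, 669] 90.0 [ 0.5493 -0.312   0.08  ] width 0.048 ytop,bot -0.3163 -0.3069
[293, 173, 57, 12, 626] 90.0 [ 0.5508 -0.2877  0.08  ] width 0.0475 ytop,bot -0.2923 -0.2824
[297, 201, 56, 12, 581] 88.8 [ 0.5469 -0.2639  0.08  ] width 0.0478 ytop,bot -0.2689 -0.2585
[288, 251, 73, 38, 2507] 89.2 [ 0.5452 -0.2122  0.095 ] width 0.0626 ytop,bot -0.2292 -0.1942
(289, 130) [ 0.5819 -0.325   0.034 ] [ 0.584  -0.3248  0.01  ]
(356, 130) [ 0.5202 -0.3274  0.034 ] [ 0.518  -0.3275  0.01  ]
```

```bash
python3 -m inch '[{"hand":0.15,"slide":[0.15,-5,0],"yaw":0},{"hand":0.15,"slide":[0.15,-6.75,-5],"yaw":0},{"hand":0.15,"slide":[0.15,-6.75,-11],"yaw":0},{"hand":0.15,"slide":[0.15,-6.75,-16],"yaw":0},{"hand":0.15,"slide":[0.15,-6.75,-18.5],"yaw":0},{"hand":1,"slide":[0.15,-6.75,-18.5],"yaw":0},{"hand":1,"slide":[0.15,-6.75,-18.5],"yaw":0},{"hand":1,"slide":[0.15,-6.75,-18.5],"yaw":0},{"hand":1,"slide":[0.15,-6.75,-18.5],"yaw":0},{"hand":1,"slide":[0.15,-6.75,-18.5],"yaw":0}]'
```

```text
time_s: 8.32
tcp_pos: [0.5509, -0.3116, 0.1082]
ee_rot: [[0.04, -0.999, 0.003], [-0.999, -0.04, -0.001], [0.001, -0.003, -1.0]]
wrist_force: [-1.4, 3.3, 6.4]
gripper_width: 0.569
```

```bash
python3 -m inch '[{"hand":1,"slide":[0,0,5],"yaw":0},{"hand":1,"slide":[0,0,11],"yaw":0},{"hand":1,"slide":[0.4,5.5,12],"yaw":-0.05},{"hand":1,"slide":[0.8,11,12],"yaw":-0.1},{"hand":1,"slide":[1.2,16.5,12],"yaw":-0.15},{"hand":1,"slide":[1.6,22,12],"yaw":-0.197},{"hand":1,"slide":[2,28,12],"yaw":-0.197},{"hand":1,"slide":[2.6,34,12],"yaw":-0.197},{"hand":1,"slide":[3.2,40,12],"yaw":-0.197},{"hand":1,"slide":[3.3,43.4,12],"yaw":-0.197}]'
python3 -m inch '[{"hand":1,"slide":[0,0,0],"yaw":0},{"hand":1,"slide":[0,0,0],"yaw":0}]'
python3 - <<'E'
from h import *
s=sense(); print(s["tcp_pos"]); c=cam("wrist")
im=capture("wrist"); cv2.imwrite("pics/w3.png",im)
t=s["tcp_pos"]; R=s["ee_rot"]
for d in (.045,.085,.096): print(d,proj(c,t+R@[.0,0,d]))
E
```

```text
time_s: 9.57
tcp_pos: [0.583, 0.1252, 0.2263]
ee_rot: [[-0.154, -0.988, 0.0], [-0.988, 0.154, 0.0], [-0.0, -0.0, -1.0]]
wrist_force: [0.9, -0.6, 0.4]
gripper_width: 0.572
time_s: 9.82
tcp_pos: [0.5827, 0.122, 0.2261]
ee_rot: [[-0.157, -0.988, -0.001], [-0.988, 0.157, -0.0], [0.0, 0.001, -1.0]]
wrist_force: [-0.4, 0.2, -0.9]
gripper_width: 0.565
[0.58270009 0.12202982 0.22611205]
0.045 [322.10208219 331.20783971]
0.085 [322.17141922 291.55015461]
0.096 [322.18595306 283.23744586]
```

View pics/w3.png

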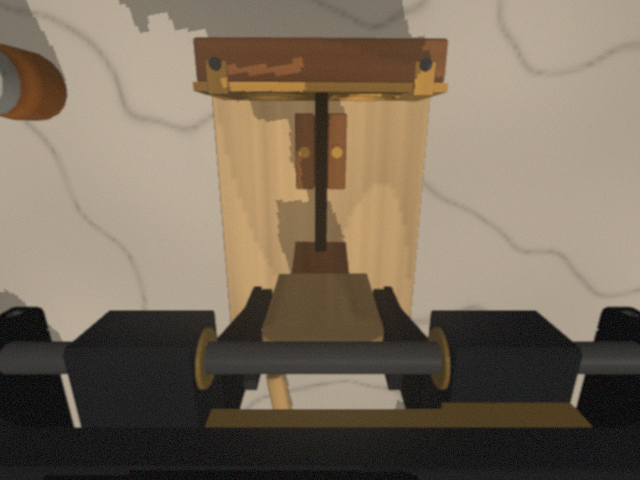

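```bash
python3 - <<'E'
from h import *
c=cam("wrist"); org=np.array([.5801,.1011]); ex=np.array([.9875,-.1577]); ey=np.array([.1577,.9875])
im=cv2.imread("pics/w3.png").astype(int)
print("slip/stop col310",[(r,im[r,310].tolist()) for r in range(264,282,2)]); print("col321",[(r,im[r,321].sum()) for r in range(240,262,2)],[(r,im[r,321].sum()) for r in range(84,104,2)]); print("foot col305",[(r,im[r,302].sum()) for r in range(234,250)])
for n,u,v,z in [("slipL",277,274,.13),("slipR",368,274,.13),("sept back",321,250,.088),("nose",321,95,.088),("frame",260,97,.088),("foot",302,242,.018),("footL",296,242,.018),("footR",347,242,.018)]:
    p=onz(c,u,v,z)[:2]-org; print(n,(p@ex*1e3).round(1),(p@ey*1e3).round(1))
p=sense()["tcp_pos"][:2]-org; print("tcp",p@ex*1e3,p@ey*1e3)
E
```

```text
slip/stop col310 [(264, [36, 56, 80]), (266, [38, 57, 81]), (268, [29, 51, 76]), (270, [32, 52, 77]), (272, [39, 60, 84]), (274, [49, 73, 94]), (276, [53, 79, 99]), (278, [53, 79, 98]), (280, [49, 75, 96])]
col321 [(240, np.int64(115)), (242, np.int64(120)), (244, np.int64(103)), (246, np.int64(110)), (248, np.int64(125)), (250, np.int64(115)), (252, np.int64(158)), (254, np.int64(169)), (256, np.int64(183)), (258, np.int64(175)), (260, np.int64(176))] [(84, np.int64(276)), (86, np.int64(283)), (88, np.int64(281)), (90, np.int64(283)), (92, np.int64(161)), (94, np.int64(106)), (96, np.int64(101)), (98, np.int64(104)), (100, np.int64(105)), (102, np.int64(121))]
foot col305 [(234, np.int64(328)), (235, np.int64(336)), (236, np.int64(331)), (237, np.int64(339)), (238, np.int64(334)), (239, np.int64(342)), (240, np.int64(314)), (241, np.int64(265)), (242, np.int64(208)), (243, np.int64(168)), (244, np.int64(163)), (245, np.int64(177)), (246, np.int64(171)), (247, np.int64(177)), (248, np.int64(173)), (249, np.int64(175))]
slipL 24.8 15.0
slipR -26.4 15.0
sept back 0.2 14.9
nose 0.1 -81.8
frame 36.2 -80.7
foot 17.0 31.0
footL 22.2 31.0
footR -22.2 31.0
tcp -0.5991896256311994 20.619164905750704
```

```bash
python3 -m inch '[{"hand":1,"slide":[0.1,0.24,0],"yaw":0},{"hand":1,"slide":[0.1,0.24,-3],"yaw":0},{"hand":1,"slide":[0.1,0.24,-6],"yaw":0},{"hand":1,"slide":[0.1,0.24,-9],"yaw":0},{"hand":1,"slide":[0.1,0.24,-10.7],"yaw":0},{"hand":1,"slide":[0.1,0.24,-10.7],"yaw":0},{"hand":1,"slide":[0.1,0.24,-10.7],"yaw":0}]'
for i in 1 2; do python3 -m inch '[{"hand":1,"slide":[0,0,-0.2],"yaw":0},{"hand":1,"slide":[0,0,-0.2],"yaw":0}]' | grep -E "pos|force"; done
```

```text
time_s: 10.75
tcp_pos: [0.5847, 0.125, 0.1203]
ee_rot: [[-0.156, -0.988, 0.002], [-0.988, 0.156, 0.001], [-0.001, -0.002, -1.0]]
wrist_force: [-0.2, -0.6, -0.1]
gripper_width: 0.571
tcp_pos: [0.5841, 0.125, 0.1178]
wrist_force: [0.1, -0.2, -0.0]
tcp_pos: [0.5843, 0.1251, 0.1161]
wrist_force: [-1.3, -0.5, 4.2]
```

```bash
python3 -m inch '[{"hand":1,"slide":[-0.03,-0.18,0.1],"yaw":0},{"hand":1,"slide":[-0.03,-0.18,0.1],"yaw":0}]' | grep -E "pos|force";for i in 1 2 3; do python3 -m inch '[{"hand":1,"slide":[-0.016,-0.1,0],"yaw":0},{"hand":1,"slide":[-0.016,-0.1,0],"yaw":0}]' | grep -E "pos|force"; done
```

```text
tcp_pos: [0.5836, 0.1229, 0.1161]
wrist_force: [-0.6, -0.1, 1.7]
tcp_pos: [0.5837, 0.1224, 0.1161]
wrist_force: [-0.2, 2.2, -0.9]
tcp_pos: [0.584, 0.1222, 0.1162]
wrist_force: [0.3, 4.7, -0.7]
tcp_pos: [0.5843, 0.122, 0.1164]
wrist_force: [0.6, 7.6, -2.4]
```

```bash
python3 -m inch '[{"hand":0,"slide":[0,0,0],"yaw":0},{"hand":0,"slide":[0,0,0],"yaw":0},{"hand":0,"slide":[0,0,4],"yaw":0},{"hand":0,"slide":[0,0,10],"yaw":0},{"hand":0,"slide":[-0.8,-5,13],"yaw":0.05},{"hand":0,"slide":[-1.4,-11,13],"yaw":0.1},{"hand":0,"slide":[-2,-17,13],"yaw":0.15},{"hand":0,"slide":[-2.6,-23,13],"yaw":0.197},{"hand":0,"slide":[-3.3,-29,13],"yaw":0.197},{"hand":0,"slide":[-3.8,-34,13],"yaw":0.197}]'
python3 -m inch '[{"hand":0,"slide":[0,0,0],"yaw":0},{"hand":0,"slide":[0,0,0],"yaw":0}]'
```

```text
time_s: 13.5
tcp_pos: [0.5439, -0.2225, 0.2462]
ee_rot: [[0.039, -0.999, -0.001], [-0.999, -0.039, -0.0], [0.0, 0.001, -1.0]]
wrist_force: [0.4, 0.5, 0.9]
gripper_width: 1.001
time_s: 13.75
tcp_pos: [0.5446, -0.2202, 0.246]
ee_rot: [[0.039, -0.999, -0.001], [-0.999, -0.039, 0.0], [-0.0, 0.001, -1.0]]
wrist_force: [-0.5, 0.1, 0.8]
gripper_width: 1.0
```

```bash
python3 -m inch '[{"hand":0,"slide":[0.1,0.25,-5],"yaw":0},{"hand":0,"slide":[0.1,0.25,-10],"yaw":0},{"hand":0,"slide":[0.1,0.25,-13.5],"yaw":0},{"hand":0,"slide":[0.1,0.25,-13.5],"yaw":0},{"hand":1,"slide":[0.1,0.25,-13.5],"yaw":0},{"hand":1,"slide":[0.1,0.25,-13.5],"yaw":0},{"hand":1,"slide":[0.1,0.25,-13.5],"yaw":0},{"hand":1,"slide":[0.1,0.25,-13.5],"yaw":0},{"hand":1,"slide":[0.1,0.25,-13.5],"yaw":0}]'
python3 -m inch '[{"hand":1,"slide":[0,0,0],"yaw":0},{"hand":1,"slide":[0,0,0],"yaw":0}]'
```

```text
time_s: 14.88
tcp_pos: [0.5463, -0.2174, 0.1123]
ee_rot: [[0.04, -0.999, 0.001], [-0.999, -0.04, -0.0], [0.0, -0.001, -1.0]]
wrist_force: [-1.3, 1.4, 5.9]
gripper_width: 0.688
time_s: 15.12
tcp_pos: [0.5463, -0.2174, 0.1123]
ee_rot: [[0.04, -0.999, 0.001], [-0.999, -0.04, -0.0], [0.0, -0.001, -1.0]]
wrist_force: [-1.7, 1.0, 6.2]
gripper_width: 0.688
```

```bash
python3 -m inch '[{"hand":1,"slide":[0,0,5],"yaw":0},{"hand":1,"slide":[0,0,11],"yaw":0},{"hand":1,"slide":[0.5,5,13],"yaw":-0.05},{"hand":1,"slide":[1,11,13],"yaw":-0.1},{"hand":1,"slide":[1.7,17,13],"yaw":-0.15},{"hand":1,"slide":[2.4,23,13],"yaw":-0.198},{"hand":1,"slide":[3.2,29,13],"yaw":-0.198},{"hand":1,"slide":[3.95,34,13],"yaw":-0.198},{"hand":1,"slide":[3.95,35.4,13],"yaw":-0.198},{"hand":1,"slide":[3.95,35.4,13],"yaw":-0.198}]'
python3 -m inch '[{"hand":1,"slide":[0,0,0],"yaw":0},{"hand":1,"slide":[0,0,0],"yaw":0}]'
python3 - <<'E'
from h import *
im=capture("wrist"); cv2.imwrite("pics/w4.png",im)
E
```

```text
time_s: 16.38
tcp_pos: [0.5854, 0.1371, 0.2406]
ee_rot: [[-0.156, -0.988, -0.001], [-0.988, 0.156, -0.0], [0.001, 0.001, -1.0]]
wrist_force: [0.5, -1.0, -1.7]
gripper_width: 0.689
time_s: 16.62
tcp_pos: [0.5856, 0.1352, 0.2413]
ee_rot: [[-0.159, -0.987, -0.0], [-0.987, 0.159, -0.0], [0.0, 0.0, -1.0]]
wrist_force: [-0.6, -0.6, -0.7]
gripper_width: 0.687
```

View pics/w4.png

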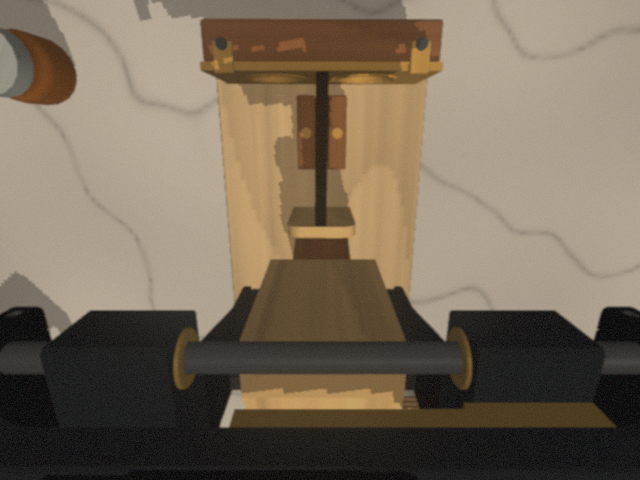

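```bash
python3 - <<'E'
from h import *
c=cam("wrist"); org=np.array([.5801,.1011]); ex=np.array([.9875,-.1577]); ey=np.array([.1577,.9875])
im=cv2.imread("pics/w4.png").astype(int)
print([(r,im[r,310].sum()) for r in range(218,266,2)]);print([(r,im[r,322].sum()) for r in range(60,84,2)])
for n,u,v,z in [("slip back top",322,236.5,.088),("slip L",291,228,.085),("slip R",353,228,.085),("sept back",321,225,.088),("nose",321,72,.088),("frame",270,79,.088),("stop top",322,238,.078),("wedge L",269,260,.139),("wedge R",374,260,.139)]:
    p=onz(c,u,v,z)[:2]-org; print(n,(p@ex*1e3).round(1),(p@ey*1e3).round(1))
p=sense()["tcp_pos"][:2]-org; print("tcp",p@ex*1e3,p@ey*1e3)
E
```

```text
[(218, np.int64(230)), (220, np.int64(231)), (222, np.int64(230)), (224, np.int64(221)), (226, np.int64(309)), (228, np.int64(453)), (230, np.int64(457)), (232, np.int64(459)), (234, np.int64(459)), (236, np.int64(444)), (238, np.int64(267)), (240, np.int64(174)), (242, np.int64(163)), (244, np.int64(161)), (246, np.int64(167)), (248, np.int64(151)), (250, np.int64(169)), (252, np.int64(173)), (254, np.int64(150)), (256, np.int64(175)), (258, np.int64(173)), (260, np.int64(226)), (262, np.int64(213)), (264, np.int64(236))]
[(60, np.int64(204)), (62, np.int64(260)), (64, np.int64(276)), (66, np.int64(276)), (68, np.int64(259)), (70, np.int64(212)), (72, np.int64(98)), (74, np.int64(90)), (76, np.int64(84)), (78, np.int64(97)), (80, np.int64(114)), (82, np.int64(103))]
slip back top 0.3 24.0
slip L 22.4 18.5
slip R -21.8 18.6
sept back 1.0 15.6
nose 0.7 -82.2
frame 32.5 -78.3
stop top 0.3 28.1
wedge L 30.6 23.0
wedge R -29.6 23.0
tcp 0.15169808893228656 34.66895661070884
```

```bash
python3 -m inch '[{"hand":1,"slide":[0.03,0.22,0],"yaw":0},{"hand":1,"slide":[0.03,0.22,0],"yaw":0},{"hand":1,"slide":[0.03,0.22,-3],"yaw":0},{"hand":1,"slide":[0.03,0.22,-6],"yaw":0},{"hand":1,"slide":[0.03,0.22,-8.5],"yaw":0},{"hand":1,"slide":[0.03,0.22,-8.5],"yaw":0},{"hand":1,"slide":[0.03,0.22,-8.5],"yaw":0}]'
for i in 1 2 3; do python3 -m inch '[{"hand":1,"slide":[0,0,-0.25],"yaw":0},{"hand":1,"slide":[0,0,-0.25],"yaw":0}]' | grep -E "pos|force"; done
```

```text
time_s: 17.55
tcp_pos: [0.5868, 0.1391, 0.1574]
ee_rot: [[-0.157, -0.988, 0.002], [-0.988, 0.157, 0.0], [-0.001, -0.002, -1.0]]
wrist_force: [0.2, -0.1, -1.8]
gripper_width: 0.691
tcp_pos: [0.5863, 0.1388, 0.1547]
wrist_force: [0.1, -1.4, 0.6]
tcp_pos: [0.5861, 0.1383, 0.1517]
wrist_force: [-1.4, -3.6, 2.9]
tcp_pos: [0.586, 0.1378, 0.1493]
wrist_force: [0.6, -5.9, 4.3]
```

```bash
for i in 1 2 3; do python3 -m inch '[{"hand":1,"slide":[-0.015,-0.1,-0.2],"yaw":0},{"hand":1,"slide":[-0.015,-0.1,-0.2],"yaw":0}]' | grep -E "pos|force"; done
```

```text
tcp_pos: [0.5861, 0.1374, 0.1479]
wrist_force: [-1.9, -4.4, 7.5]
tcp_pos: [0.5862, 0.1371, 0.1473]
wrist_force: [-4.2, -2.4, 12.3]
tcp_pos: [0.5864, 0.1368, 0.1467]
wrist_force: [-6.4, -1.8, 19.7]
```

```bash
python3 - <<'E'
from h import *
s=sense(); print(s["tcp_pos"],s["joints"].round(1),s["moment"].round(2))
a=capture("wrist"); b=capture("scene"); cv2.imwrite("pics/w5.png",a)
b=cv2.resize(b[170:290,290:450],None,fx=3.5,fy=3.5,interpolation=cv2.INTER_CUBIC); a=a[:300,150:500]
h=max(a.shape[0],b.shape[0]); o=np.zeros((h,0,3),np.uint8)
for x in(a,b):
    o=np.hstack([o,cv2.copyMakeBorder(x,0,h-x.shape[0],0,0,0)]) if x.shape[1]<=450 else np.hstack([o,cv2.copyMakeBorder(cv2.resize(x,(450,int(x.shape[0]*450/x.shape[1]))),0,h-int(x.shape[0]*450/x.shape[1]),0,0,0)])
print(o.shape); cv2.imwrite("pics/c2.png",o)
E
```

```text
[0.58635085 0.13679069 0.14672351] [ 28.5  27.6 -13.5   0.  -48.6 -37.5] [ 0.29  2.03 -0.11]
(420, 800, 3)
```

View pics/c2.png

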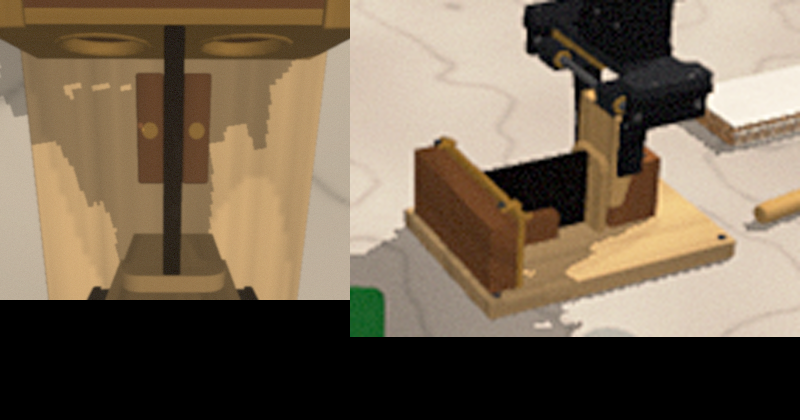

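```bash
python3 -m inch '[{"hand":1,"slide":[0,0,-0.1],"yaw":0},{"hand":1,"slide":[0,0,-0.1],"yaw":0},{"hand":1,"slide":[0,0,-0.1],"yaw":0},{"hand":1,"slide":[0,0,-0.1],"yaw":0}]' | grep -E "pos|force"
python3 - <<'E'
from h import *
print(sense()["moment"].round(2))
im=cv2.imread("pics/w5.png").astype(int); c=cam("wrist"); org=np.array([.5801,.1011]); ex=np.array([.9875,-.1577]); ey=np.array([.1577,.9875])
print([(r,im[r,300].sum()) for r in range(226,330,3)])
hsv=cv2.cvtColor(capture("scene"),cv2.COLOR_BGR2HSV)
E
```

```text
tcp_pos: [0.5863, 0.1368, 0.1467]
wrist_force: [-8.6, -1.3, 23.1]
[ 0.29  2.61 -0.15]
[(226, np.int64(364)), (229, np.int64(354)), (232, np.int64(348)), (235, np.int64(247)), (238, np.int64(242)), (241, np.int64(241)), (244, np.int64(237)), (247, np.int64(241)), (250, np.int64(242)), (253, np.int64(235)), (256, np.int64(243)), (259, np.int64(248)), (262, np.int64(245)), (265, np.int64(249)), (268, np.int64(245)), (271, np.int64(240)), (274, np.int64(248)), (277, np.int64(347)), (280, np.int64(354)), (283, np.int64(350)), (286, np.int64(354)), (289, np.int64(341)), (292, np.int64(288)), (295, np.int64(243)), (298, np.int64(236)), (301, np.int64(238)), (304, np.int64(247)), (307, np.int64(248)), (310, np.int64(248)), (313, np.int64(240)), (316, np.int64(242)), (319, np.int64(236)), (322, np.int64(232)), (325, np.int64(250)), (328, np.int64(242))]
```

```bash
python3 - <<'E'
from h import *
c=cam("wrist"); org=np.array([.5801,.1011]); ex=np.array([.9875,-.1577]); ey=np.array([.1577,.9875])
for n,u,v,z in [("slip back",300,292,.088),("slip front",300,276,.088),("sept back",322,276,.088),("nose",322,30,.088)]:
    p=onz(c,u,v,z)[:2]-org; print(n,(p@ex*1e3).round(1),(p@ey*1e3).round(1))
p=sense()["tcp_pos"][:2]-org; print("tcp",p@ex*1e3,p@ey*1e3, "wedge face",(p@ey*1e3)-11.5)
im=cv2.imread("pics/w5.png")[265:345,220:430]
b=capture("scene")[200:262,360:425]
o=np.hstack([cv2.resize(im,None,fx=2.4,fy=2.4,interpolation=cv2.INTER_CUBIC)[:192],np.zeros((192,10,3),np.uint8)])
b=cv2.resize(b,None,fx=6,fy=6,interpolation=cv2.INTER_CUBIC); b=np.hstack([b,np.zeros((b.shape[0],o.shape[1]-b.shape[1],3),np.uint8)])
cv2.imwrite("pics/c3.png",np.vstack([o,b]))
E
```

```text
slip back 10.9 24.3
slip front 10.8 16.4
sept back 0.9 16.3
nose 0.9 -81.5
tcp 0.5424668712500955 36.22749635725523 wedge face 24.727496357255227
```

View pics/c3.png

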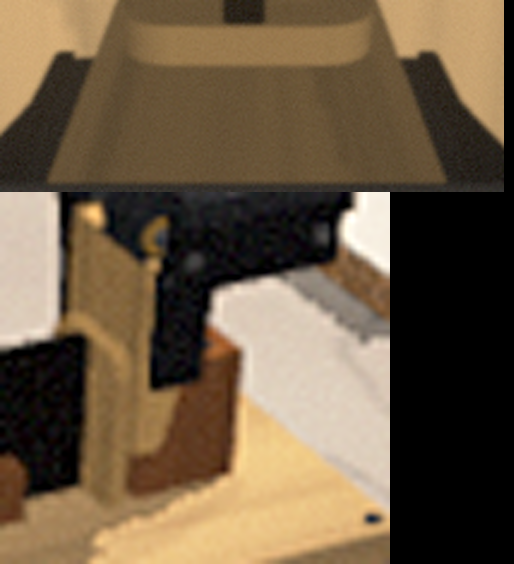

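```bash
python3 -m inch '[{"hand":1,"slide":[0,0,0],"yaw":0},{"hand":1,"slide":[0,0,0],"yaw":0},{"hand":1,"slide":[0,0,0],"yaw":0},{"hand":1,"slide":[0,0,0],"yaw":0}]' && python3 -c "
from station import finish_job; print(finish_job())"
```

```text
time_s: 20.25
tcp_pos: [0.5864, 0.1368, 0.1467]
ee_rot: [[-0.156, -0.988, 0.004], [-0.988, 0.156, 0.002], [-0.003, -0.004, -1.0]]
wrist_force: [-8.2, -0.5, 23.4]
gripper_width: 0.685
the job is handed in; nothing more can be done
None
```

The septum is clamped and I handed the job in at about 20 s of the 72 s allowed, with the gripper still holding the wedge down at about 23 N.

- **Septum:** I slid it about 10.5 mm along the groove until it stopped against the brass frame, with about 9 N at contact.
- **Slip:** The remaining gap measured about 15 to 16 mm, so I used one slip. I took the end one from the rack and pushed it flush against the septum. The other two slips stay in the rack, and I did not approach the red and green look-alikes.
- **Wedge:** I lowered it thin end down between the slip and the stop until it stopped moving. A further 1 mm of commanded push gave no movement.

**Last checks:**
- The wedge's height held steady over the final half second, and the pictures show it against the slip, with the slip against the septum.
- The wedge jammed about 26 mm above the board, where my gap measurement predicted 16 to 23 mm. That difference is under 2.5 mm of gap, which I put down to camera calibration, and it is inside the allowed 4 to 36 mm.
- A sideways force of about 8 N also remained at the wrist, probably from the arm flexing under the push. I did not confirm that.
- I did not take a final picture of the rack or the other bystanders. I planned the moves to stay clear of them, but that is not confirmed by a last look.

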